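# Couple the inspection light to its ball mount and lock the lever

### The arm

A 6-joint arm with a two-finger parallel gripper is mounted at the origin on the work surface; the furniture and walls round the work are solid. World frame = base frame: x ahead of the robot, y to its left, z up, the work surface at z = 0. Lengths are in mm, angles in rad, forces in N, time in s.
With the tool pointing down it reaches from about 350 to 775 mm from the base axis. Payload 7.3 kg.
Tool frame: the origin (TCP) lies at the very end of the fingers, on their centre line; the grasp point (between the pads) lies 19 mm behind it (bot.grip_point_offset is the distance from the TCP to the grasp point, in mm); z points along the fingers, y is the line along which they close (so a half turn about z gives the same grasp; the last joint's range is limited). The gripper opens to 92 mm and grips with 3 to 60 N. Pads are 19 mm wide; open, the fingers measure 130 mm over their backs; the gripper's body (75 mm by 190 mm) begins 47 mm behind the grasp point.
Start: joints at [-1.431, 0.342, 1.524, -0, 1.275, -0.146], TCP at [148.033, -503.719, 204.941] pointing down, gripper open.
Joint ranges: [-2.53, 2.53], [-0.77, 2.02], [0.04, 2.7], [-1, 4.14], [0.28, 2.66], [-3.11, 3.11]. Speed limits (rad/s): [2.57, 2.57, 3.14, 3.14, 3.14, 3.14].

### API

Orientations are given as [roll, pitch, yaw] about the fixed x, y, z axes, in that order (R = Rz(yaw) Ry(pitch) Rx(roll)).
In Python, from plant import bot gives the robot as it stands. The module is installed in compiled form; this text tells all that it offers.
- The arm moves only by the shell command python3 -m jog 'ROWS' [OPENING]. ROWS is JSON, a list of rows, each a list of 6 numbers: the shift along the tool's x, y, z in mm, then the turn, a rotation vector about the tool's x, y, z in rad. In form: [[dx, dy, dz, rx, ry, rz], ...]. A call has 1 to 12 rows; each row shifts and turns the commanded pose from where the row before left it, along the tool's axes as they then stand; what a row does not reach is not made up. A row lasts 1/10 s, in which the tool goes at most 50 mm and 8.59 degrees, less where a joint would pass 70% of its speed; a pose out of reach is approached as far as the arm can. A call with a gripper value outside its range is refused whole. OPENING is the opening in per cent of the stroke, from 0 (shut) to 100 (fully open), set as the call begins (- or left out, the last holds). The fingers move at their own pace and stop on an object; the grip force is fixed at half the most. Time passes only in rows, so rows that do not move let the fingers close. It gives the time, the measured TCP pose, the force, the opening and the grip force at its end, in the units of the state.
- bot.get_obs(): the state, without advancing time (a new reading comes with each control period).
- bot.capture(name): name is "side" or "top"; returns the picture (384x512x3 uint8, red, green, blue); there is no depth.
- bot.camera_model(name): a dict with "fx", "fy", "cx", "cy" (pixels), "position" and "orientation" of the camera in the world. Camera axes: x right, y down, z forward; pixel columns grow to the right and rows downward; lengths in mm; the calibration is good to about 2 mm. A picture is of the moment at which its call begins. camera_model takes no time and is no camera call.
- bot.close_job(): hands the job in; it is judged then, once.
Trained networks look in the newest picture that a camera, given by its name, has taken for a name from the list of things; names that differ only in an ending like _2 or _b are one class to them, and where a whole thing is asked for, a point or a joint stands for the part that bears it (a point fixed in the world has none). Each returns a list of dicts, best first, with "p" (0 to 1); they miss things now and then, are a little off and sometimes report something else, mostly with a low value. They report only what shows in the picture. A call takes as long as a camera call. They do not tell look-alikes from the thing itself.
- bot.outline_of(target, camera): "mask" (384x512 bool, what is visible of it) and "pixel" ([column, row] in pixels, amid what is visible of it).
The state is a dict: "time": time; "joint_positions": joint angles; "dq": joint speeds; "tau": joint torques, N m; "tool_pos": TCP position; "tcp_rot": TCP orientation; "contact_force": force on the tool from outside, world axes, zero at the start; "moment": the same for the moment, N m; "grip_width": finger opening in mm; "finger_force": force on a finger pad.
Only numpy, scipy, OpenCV 4.12 (cv2) and the standard library are available. Lean on these libraries where they do the work, as an engineer would, in place of code of your own. Each camera call takes 0.05 s, during which the arm holds its last target. There are 200 camera calls.

### The job

Set up the cordless inspection light over the kidney dish: raise its lever fully while it still stands in the charging dock, slide the light up out of the dock's grooves by its top edge, and lower it gently along the leaning stud until you feel its socket fully home on the ball, foot flush on the flange, lever at the back and the lit face square towards the dish. Let go only once it bears on the mount, then press the lever all the way down to lock it, and leave the dish, the bowl and the minute timer where they stand.

Things in the scene. Friction and masses are not known exactly. Their poses are not given: they have to be found in the camera images.
- lamp: The inspection light: flat grey panel 12 mm thick (x), 124 wide (y), 82 tall, on a round metal coupler 48 mm across, open below; about 0.47 kg, mostly coupler. Origin: centre of its socket, which lies at the ball's centre when home. z up along socket and panel, x out of its back (lever side); lit face to -x. Bore 28 mm, flared to 37 mm at the mouth; flat foot 25 mm below the origin.
- lamp_grip (a point): Where to hold the light: ribbed band along the panel's top edge. In the middle of its thickness (12 mm) and width, 12 mm below the top edge, 100 mm straight above the light's origin; axes as the light's. In the dock the panel stands upright, lever on the side away from the robot.
- lever_hinge (a point): The lever's pivot on the light's coupler, 1 mm behind (x) and 1.5 mm above (z) the light's origin; the lever, a bail round the coupler, turns about the light's y axis.
- lever_grip (a point): Middle of the lever's black paddle, 80 mm from the pivot on the lever's centre line. The paddle is 15 mm wide (y), 8 mm thick, 36 mm long, its end 94 mm from the pivot; nothing lies beside it, the bench some 30 mm below it when the light is docked.
- lever (a joint): Lever: 0 = fully down (locked), pointing out of the light's back, 15 degrees below square to the panel; 1.05 rad = fully up, 45 degrees above square. Friction (about 0.8 N at the paddle) keeps it where left. A shoe on it bars the socket from behind below about 0.5 rad; lowered, it swings in under the ball and clamps (stiffer over the last 0.3 rad, hard stop at 0).
- knuckle (a point): The mount's knuckle, 50 mm above the bench; z along the leaning stud, x to the mount's back. The polished steel ball (25 mm across) tops the stud on this z axis, but the stud telescopes: the ball's centre is 56 to 80 mm out, clamped hard, and not in the readings: see or feel it. The flange (56 mm across, neck 12 mm) has its top 25 mm below the ball's centre. Home, the light's z and x lie along these.
- stud (a joint): Lean of the stud from upright towards the mount's front (-x of the mount, roughly to the robot), 0.38 to 0.52 rad; clamped hard at its knuckle.
- mount: The bench mount, fixed: dark cast foot 104 mm across; origin under the middle of the foot, x to its back.
- dock: Charging dock, fixed: foot 90 x 170 x 10 mm; two uprights 134 mm high whose facing grooves hold the panel's side edges (1.5 mm play each side) and carry its lower corners 80 mm above the bench. Origin under the middle of the foot and of the panel, whose plane lies along y, its back to +x. The light is clear once raised 60 mm.
- dish: Steel kidney dish 95 x 202 x 34 mm before the mount; origin under its middle; leave alone.
- bowl: Small steel bowl, 79 mm across, 40 mm high, between mount and dock; leave alone.
- clock: White minute timer 62 x 62 x 44 mm behind the bowl; leave alone.
Mind the look-alikes: they are no part of the job. Leave any blue or orange look-alike of the mount alone.

How it is judged (in metres and radians):
On the way, in this order (a step that is already met when the one before it is completed fails the run):
1. the lever is raised while the light stands in the dock (value of joint lever above 0.75 rad and z of lamp in the frame of dock below 0.085 m), for 0.2 s.
2. the light is drawn up clear of the dock's grooves (z of lamp in the frame of dock above 0.107 m), for 0.1 s.
3. still held by its top edge, the light bears on the ball mount, square and with the lever up (angle between the z axis of lamp and the z axis of knuckle, either way round below 0.09 rad and angle between the x axis of lamp and the x axis of knuckle, either way round below 0.3 rad and x of lever_grip in the frame of knuckle above 0.02 m and x of lamp in the frame of knuckle between -0.0035 and 0.0035 m and y of lamp in the frame of knuckle between -0.0035 and 0.0035 m and z of lamp in the frame of knuckle between 0.052 and 0.084 m and contact force between lamp and mount above 1 N and value of joint lever above 0.65 rad and contact force between the fingers and lamp above 1 N and distance between the grasp point and lamp_grip below 0.05 m), for 0.1 s.
At the end, for the whole second after the job is handed in: The light bears on the ball mount, its socket centre within 3.5 mm of the stud's axis and 52 to 84 mm from the knuckle, axes within 5 degrees, square within 17 degrees with its back to the mount's back, the lever within 0.08 rad of fully down, the light let go and at rest (angle between the z axis of lamp and the z axis of knuckle, either way round below 0.09 rad and angle between the x axis of lamp and the x axis of knuckle, either way round below 0.3 rad and x of lever_grip in the frame of knuckle above 0.02 m and x of lamp in the frame of knuckle between -0.0035 and 0.0035 m and y of lamp in the frame of knuckle between -0.0035 and 0.0035 m and z of lamp in the frame of knuckle between 0.052 and 0.084 m and contact force between lamp and mount above 1 N and value of joint lever below 0.08 rad and linear speed of lamp below 0.02 m/s and contact force between the fingers and lamp below 0.1 N); the robot touches nothing.
It fails at once if the light is rammed onto the mount as it is lowered (over 80 N) (contact force between lamp and mount above 80 N and value of joint lever above 0.65 rad).
It fails at once if the kidney dish is pushed away (distance of dish from where it was at the start of the episode above 0.03 m).
It fails at once if the bowl is pushed away (distance of bowl from where it was at the start of the episode above 0.03 m).
It fails at once if the minute timer is pushed away (distance of clock from where it was at the start of the episode above 0.03 m).
It also fails if it takes over 72 s, if anything falls off the work surface, if the arm or the gripper's body presses on something with over 40 N, if the wrist force passes 120 N, or if a joint passes its speed limit or range.

## Working session

There is one attempt and no reset: what is moved stays moved. The work goes in short steps, Python scripts to look and compute and a shell command to move; the robot and the scene stay as the last step left them, time stands still between calls to the robot, and variables do not carry over. Pictures are saved under pics/ and viewed, at most 10 in all, crops included, and the job is handed in when it is done.

```bash
mkdir -p pics; python3 - <<'E'
from plant import bot
import cv2
for n in("side","top"):
    im=bot.capture(n); cv2.imwrite(f"pics/{n}0.png",im[:,:,::-1]); print(n,bot.camera_model(n))
    for t in("lamp","dock","mount","lever_grip","dish","bowl","clock","knuckle"):
        try: print(t,[(round(float(d["p"]),2),[round(float(v)) for v in d["pixel"]],int(d["mask"].sum())) for d in bot.outline_of(t,n)])
        except Exception as e: print(t,e)
print(bot.get_obs())
E
```

```text
side {'fx': 394.4134220259325, 'fy': 394.4134220259325, 'cx': 248.6761069255109, 'cy': 190.57174761302326, 'position': array([ 945.86511017,  331.32082099, 1124.16931623]), 'orientation': array([-2.62063354,  0.00724343,  2.15539843])}
lamp [(0.69, [160, 181], 729), (0.29, [230, 205], 468)]
dock [(0.71, [178, 193], 1197)]
mount [(0.92, [270, 258], 1097), (0.87, [350, 190], 953), (0.65, [197, 162], 819), (0.26, [292, 204], 1306)]
lever_grip [(0.71, [158, 198], 154), (0.18, [162, 177], 787)]
dish [(0.67, [295, 204], 1364), (0.27, [203, 248], 467)]
bowl [(0.69, [229, 205], 470)]
clock [(0.76, [202, 245], 407)]
knuckle [(0.81, [270, 244], 320), (0.75, [355, 182], 238), (0.65, [198, 150], 245)]
top {'fx': 389.2299384964262, 'fy': 389.2299384964262, 'cx': 257.3964420854141, 'cy': 193.68889228789214, 'position': array([ 337.15902194,  -12.05534221, 1214.40533797]), 'orientation': array([-3.03769249,  0.00460942, -1.55093993])}
lamp [(0.67, [336, 159], 643), (0.3, [271, 178], 515)]
dock [(0.58, [330, 167], 1135)]
mount [(0.94, [175, 259], 979), (0.62, [330, 208], 905)]
lever_grip [(0.57, [33
[... 202 characters left out ...]
.9, 'joint_positions': array([-1.43099934e+00,  3.42013929e-01,  1.52406992e+00,  1.13032657e-05,
        1.27538446e+00, -1.46037994e-01]), 'dq': array([-1.37984811e-03,  9.53511163e-05, -1.20910141e-03, -5.05589598e-05,
        1.25463034e-03,  3.93490145e-04]), 'tau': array([ 5.80770557e-04, -4.31118357e+01, -2.44479239e+01,  7.17545813e-02,
        4.83052293e-02, -1.92678351e-05]), 'tool_pos': array([ 148.03987344, -503.7384645 ,  204.94379209]), 'tcp_rot': array([3.14146806e+00, 7.39601049e-06, 2.85831687e-01]), 'contact_force': array([ 0.57095022,  1.0095515 , -0.37023518]), 'moment': array([-0.00439369, -0.01669924,  0.06053198]), 'finger_force': 0.0, 'grip_width': 92.05742651406567}
```

```bash
python3 - <<'E'
import cv2
a=cv2.imread("pics/side0.png")[110:310,110:400]; b=cv2.imread("pics/top0.png")[100:300,130:390]
a=cv2.resize(a,(780,538),interpolation=cv2.INTER_CUBIC); b=cv2.resize(b,(780,600),interpolation=cv2.INTER_CUBIC)
cv2.imwrite("pics/s1.png",a);cv2.imwrite("pics/t1.png",b)
E
```

```text
(no output)
```

View pics/s1.png

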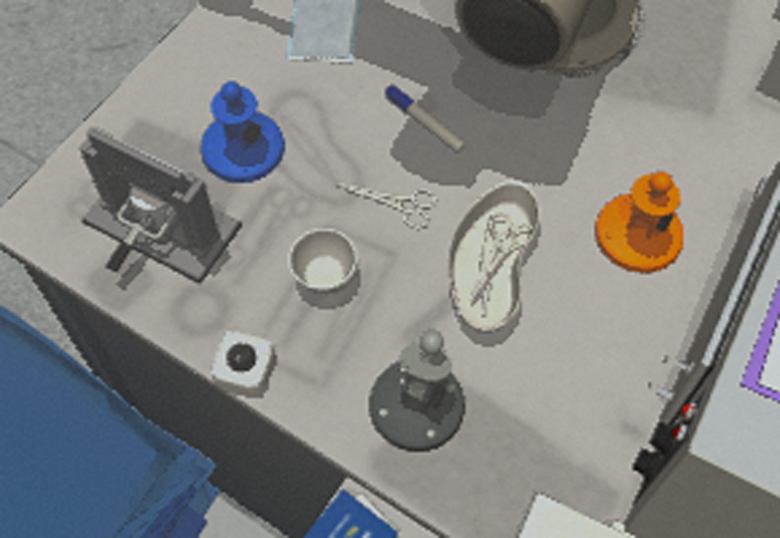

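View pics/t1.png

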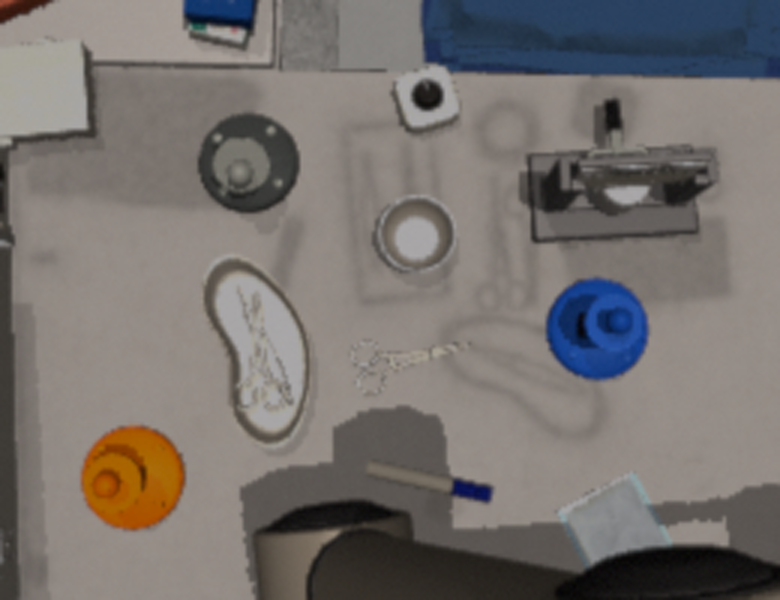

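The grey dock holds the lamp at side (160,180) and top (336,159). Three things look like the mount:
- **Blue:** side (197,162), top (334,206).
- **Orange:** side (350,190), top (175,259).
- **Dark cast grey:** side (270,258), top (212,155), behind the dish.

I choose the dark one by its description, and check it now in a close crop.

```bash
cat > h.py <<'E'
import numpy as np, cv2
from scipy.spatial.transform import Rotation as R
from scipy.optimize import least_squares
from plant import bot
C={n:bot.camera_model(n) for n in("side","top")}
def rot(o): return R.from_euler("xyz",o).as_matrix()
def proj(n,P):
    c=C[n]; q=(np.atleast_2d(P)-c["position"])@rot(c["orientation"])
    return np.c_[c["fx"]*q[:,0]/q[:,2]+c["cx"],c["fy"]*q[:,1]/q[:,2]+c["cy"]]
def ray(n,px):
    c=C[n]; d=rot(c["orientation"])@np.array([(px[0]-c["cx"])/c["fx"],(px[1]-c["cy"])/c["fy"],1]); return c["position"],d
def onz(n,px,z):
    p,d=ray(n,px); return p+d*(z-p[2])/d[2]
def tri(ps,pt):
    f=lambda P:np.r_[(proj("side",P)-ps).ravel(),(proj("top",P)-pt).ravel()]
    s=least_squares(f,[400,0,100]); return s.x,s.fun
E
python3 - <<'E'
from h import *
print(tri([270.6,236.8],[210.3,157.3]))
print("mount foot",onz("top",[212.7,154],10),onz("side",[110+417/2.69,110+405/2.69],10))
s=cv2.imread("pics/side0.png");t=cv2.imread("pics/top0.png")
def cr(im,x,y,w,h,k): 
    return cv2.resize(im[y:y+h,x:x+w],None,fx=k,fy=k,interpolation=cv2.INTER_CUBIC)
cv2.imwrite("pics/dock.png",np.hstack([cr(t,300,125,72,60,5.5),cr(s,136,152,72,60,5.5)]))
cv2.imwrite("pics/mount.png",np.hstack([cr(t,190,130,45,45,8),cr(s,244,230,45,50,8)[:360]]))
E
```

```text
(array([554.59683322, 134.86556686, 107.93711737]), array([-0.55499668, -0.02800943, -0.50940465,  0.27007161]))
mount foot [585.41507655 139.08368533  10.        ] [589.49389304 143.7211031   10.        ]
```

View pics/dock.png

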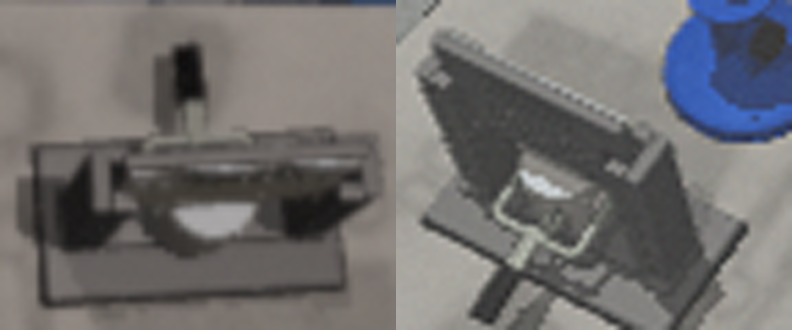

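View pics/mount.png

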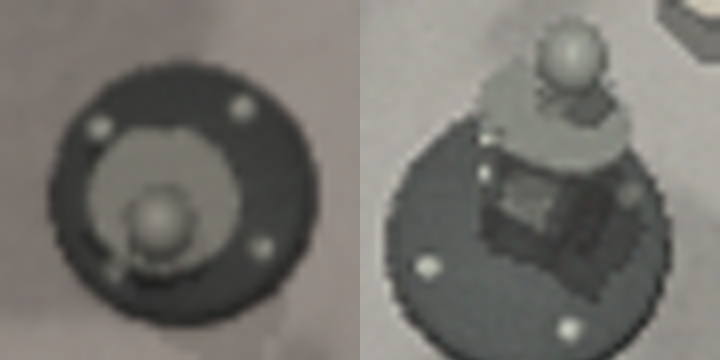

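```bash
cat > fit.py <<'E'
from h import *
cv=lambda u,k,o:(np.array(u,float)+.5)/k-.5+np.array(o)
T=lambda *u:cv(u,5.5,(300,125)); S=lambda *u:cv((u[0]-396,u[1]),5.5,(136,152))
D=[("top",T(33,147),(45,85,10)),("top",T(42,305),(-45,85,10)),("top",T(345,288),(-45,-85,10)),("top",T(187,72),(78.3,0,34)),
("top",T(128,163),(0,62,162)),("top",T(370,150),(0,-62,162)),
("side",S(422,222),(45,-85,10)),("side",S(747,228),(-45,85,10)),("side",S(437,40),(0,-62,162)),("side",S(655,135),(0,62,162)),("side",S(490,297),(78.3,0,34))]
off=lambda n,v:v[:2] if n=="top" else v[2:]
def dres(v):
    M=R.from_euler("z",v[2]).as_matrix(); r=[]
    for n,px,P in D: r.append(proj(n,M@np.array(P)+[v[0],v[1],0])[0]+off(n,v[3:7])-px)
    return np.array(r)
s=least_squares(lambda v:np.r_[dres(v).ravel(),v[3:7]/.7],[550,-200,0,0,0,0,0],loss="soft_l1")
print("dock",s.x.round(3));print(dres(s.x).round(1).tolist())
MT=lambda *u:cv(u,8,(190,130)); MS=lambda *u:cv((u[0]-360,u[1]),8,(244,230))
def mpts(v):
    x,y,yaw,L,e,rb,hb=v[:7]
    M=R.from_euler("z",yaw).as_matrix(); K=np.array([x,y,50]); z=M@[-np.sin(L),0,np.cos(L)]
    b=[M@[rb*np.cos(a),rb*np.sin(a),0]+[x,y,hb] for a in np.pi/4+np.pi/2*np.arange(4)]
    return K+e*z,K+(e-25)*z,b,np.array([x,y,hb-2])
def mres(v):
    B,F,b,c=mpts(v); o=v[7:]
    # bolt k: 0 back-left,1 front-left,2 front-right,3 back-right
    L=[("top",MT(160,222),B,1),("side",MS(572,55),B,1),("top",MT(163,199),F,1),("side",MS(555,117),F,.6),("top",MT(185,194),c,1),
    ("top",MT(100,127),b[0],1),("top",MT(115,272),b[1],1),("top",MT(262,247),b[2],1),("top",MT(242,107),b[3],1),
    ("side",MS(568,328),b[0],1),("side",MS(428,265),b[3],1)]
    return np.array([w*(proj(n,P)[0]+off(n,o)-px) for n,px,P,w in L])
for y0 in(0,.3,-.3):
    m=least_squares(lambda v:np.r_[mres(v).ravel(),v[7:]/.7,(v[6]-14)/5],[587,140,y0,.45,66,40,12,0,0,0,0],loss="soft_l1",bounds=([-9e3,-9e3,-1.5,.38,56,20,5]+[-9]*4,[9e3,9e3,1.5,.52,80,52,25]+[9]*4))
    print("mount",m.cost,m.x.round(3))
print(mres(m.x).round(1).tolist()); print("ball",mpts(m.x)[0])
E
python3 fit.py
```

```text
dock [ 5.62528e+02 -2.40767e+02  7.20000e-02  2.52000e-01  2.69000e-01
  1.15000e-01  4.04000e-01]
[[0.2, -0.3], [0.4, -0.7], [-0.3, -0.5], [-0.1, -0.3], [-1.1, 0.6], [0.0, 0.7], [0.0, -0.2], [-0.2, -0.2], [0.2, -0.8], [-4.8, -0.8], [1.2, 2.0]]
mount 0.7775268147367671 [ 5.86346e+02  1.40058e+02  1.57000e-01  4.96000e-01  6.63270e+01
  4.01500e+01  1.50700e+01 -7.30000e-02 -1.52000e-01  1.20000e-02
 -1.65000e-01]
mount 0.7775268147365746 [ 5.86346e+02  1.40058e+02  1.57000e-01  4.96000e-01  6.63270e+01
  4.01500e+01  1.50700e+01 -7.30000e-02 -1.52000e-01  1.20000e-02
 -1.65000e-01]
mount 0.7775268147365733 [ 5.86346e+02  1.40058e+02  1.57000e-01  4.96000e-01  6.63270e+01
  4.01500e+01  1.50700e+01 -7.30000e-02 -1.52000e-01  1.20000e-02
 -1.65000e-01]
[[0.1, -0.1], [-0.0, 0.3], [0.1, 0.3], [0.1, -0.5], [-0.5, -0.5], [-0.0, 0.2], [0.3, -0.3], [-0.0, 0.4], [0.2, 0.2], [0.1, 0.1], [-0.2, 0.2]]
ball [555.1503551  135.10888484 108.32329426]
```

The crop confirms it: a dark foot with four bolts, a grey flange, and the ball at top (209.6,157.3) and side (270.1,236.4). The model fit gives the mount and the dock to about 2 mm. Next I go above the lever paddle.

```bash
cat >> h.py <<'E'
DOCK=np.array([562.5,-240.8,0]); DR=R.from_euler("z",.072)
def dk(x,y,z): return DOCK+DR.apply([x,y,z])
DOWN=DR*R.from_euler("x",np.pi)          # tool x = dock x
def togo(P,Rt,n):
    o=bot.get_obs(); R0=R.from_euler("xyz",o["tcp_rot"]); w=(R0.inv()*Rt).as_rotvec()/n
    A=sum(R.from_rotvec(k*w).as_matrix() for k in range(n))
    d=np.linalg.solve(A,R0.inv().apply(np.array(P)-o["tool_pos"]))
    print(n,"x",np.r_[d.round(1),w.round(4)].tolist(),"F",o["contact_force"].round(1),"t",round(o["time"],2),"w",round(o["grip_width"],1))
E
python3 -c "
from h import *
togo(dk(78.3,0,130),DOWN,16)"
```

```text
16 x [33.4, -10.8, 4.7, 0.0, -0.0, 0.0134] F [ 0.6  1.  -0.4] t 0.9 w 92.1
```

```bash
python3 -m jog '[[33.4,-10.8,0,0,0,0.0134],[33.4,-10.8,0,0,0,0.0134],[33.4,-10.8,0,0,0,0.0134],[33.4,-10.8,0,0,0,0.0134],[33.4,-10.8,0,0,0,0.0134],[33.4,-10.8,0,0,0,0.0134],[33.4,-10.8,0,0,0,0.0134],[33.4,-10.8,0,0,0,0.0134],[33.4,-10.8,0,0,0,0.0134],[33.4,-10.8,0,0,0,0.0134],[33.4,-10.8,0,0,0,0.0134],[33.4,-10.8,0,0,0,0.0134]]' 60; python3 -m jog '[[33.4,-10.8,0,0,0,0.0134],[33.4,-10.8,0,0,0,0.0134],[33.4,-10.8,0,0,0,0.0134],[33.4,-10.8,0,0,0,0.0134],[0,0,0,0,0,0]]'
python3 -c "
from h import *
togo(dk(78.3,0,60),DOWN,5)"
```

```text
time: 2.1
tool_pos: [513.4, -292.0, 205.0]
tcp_rot: [3.141, -0.0, 0.125]
contact_force: [0.0, -0.2, 0.5]
grip_width: 55.5
finger_force: 0.0
time: 2.6
tool_pos: [643.4, -233.2, 203.5]
tcp_rot: [-3.14, -0.0, 0.075]
contact_force: [-1.0, 0.3, -0.8]
grip_width: 55.3
finger_force: 0.0
5 x [-0.6, 0.4, 28.7, -0.0002, -0.0001, 0.0006] F [-1.   0.3 -0.8] t 2.6 w 55.3
```

```bash
python3 -m jog '[[-0.6,0.4,28.7,0,0,0],[-0.6,0.4,28.7,0,0,0],[-0.6,0.4,28.7,0,0,0],[-0.6,0.4,28.7,0,0,0],[-0.6,0.4,28.7,0,0,0],[0,0,20,0,0,0],[0,0,17,0,0,0],[0,0,10,0,0,0],[0,0,0,0,0,0]]'; python3 - <<'E'
from h import *
togo(dk(78.3,0,13),DOWN,1)
s=bot.capture("side");t=bot.capture("top")
cv2.imwrite("pics/g1.png",np.hstack([cv2.resize(t[115:185,295:375],None,fx=5,fy=5,interpolation=2),cv2.resize(s[152:222,130:210],None,fx=5,fy=5,interpolation=2)])[:,:,::-1])
E
```

```text
time: 3.5
tool_pos: [636.4, -238.1, 12.9]
tcp_rot: [-3.14, 0.003, 0.071]
contact_force: [-0.4, -0.3, -0.5]
grip_width: 54.8
finger_force: 0.0
1 x [4.4, -2.6, -0.1, -0.0014, 0.0027, -0.0009] F [-0.4 -0.3 -0.5] t 3.5 w 54.8
```

View pics/g1.png

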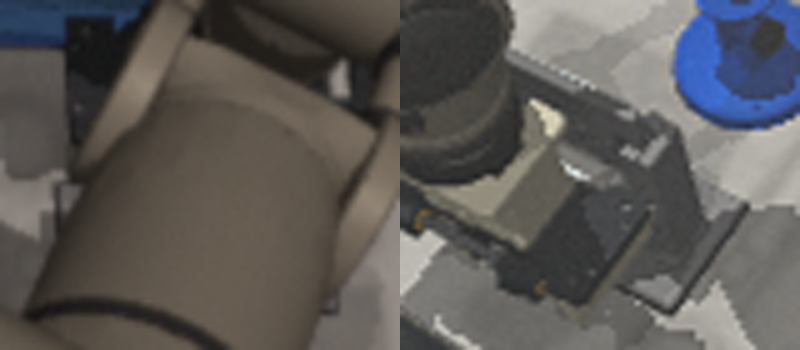

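The gripper stands over the paddle and hides it in both views; no contact shows. I correct the offset and close.

```bash
python3 -m jog '[[4.4,-2.6,0,0,0,0],[0,0,0,0,0,0]]'; python3 -m jog '[[0,0,0,0,0,0],[0,0,0,0,0,0],[0,0,0,0,0,0],[0,0,0,0,0,0],[0,0,0,0,0,0],[0,0,0,0,0,0]]' 0; python3 - <<'E'
from h import *
togo(dk(78.3,0,13),DOWN,1)
h=np.array([1,51.5]); 
o=bot.get_obs(); p=DR.inv().apply(o["tool_pos"]-DOCK); v=np.array([p[0],p[2]+19])-h
a0=np.arctan2(v[1],v[0]); r=np.hypot(*v); print(p,r,np.degrees(a0))
A=np.linspace(0,1.08,13)+a0; X=np.c_[r*np.cos(A),r*np.sin(A)]; print(np.diff(X,axis=0).round(1).tolist())
E
```

```text
time: 3.8
tool_pos: [643.0, -235.1, 15.7]
tcp_rot: [3.14, -0.002, 0.072]
contact_force: [-0.2, 0.4, 0.6]
grip_width: 55.2
finger_force: 0.0
time: 4.4
tool_pos: [641.9, -235.4, 14.4]
tcp_rot: [3.141, -0.0, 0.071]
contact_force: [-0.4, -0.1, 0.7]
grip_width: 14.1
finger_force: 30.0
1 x [-1.3, -0.4, 1.4, 0.0004, -0.0001, -0.0005] F [-0.4 -0.1  0.7] t 4.4 w 14.1
[79.55090288 -0.36612987 14.44239051] 80.59976180577264 -12.946461485440325
[[1.3, 7.1], [0.7, 7.2], [0.0, 7.3], [-0.6, 7.2], [-1.3, 7.1], [-1.9, 7.0], [-2.5, 6.8], [-3.1, 6.5], [-3.7, 6.2], [-4.3, 5.9], [-4.8, 5.5], [-5.2, 5.0]]
```

```bash
python3 -m jog '[[1.5,0,-7.1,0,0,0],[0.9,0,-7.2,0,0,0],[0.2,0,-7.3,0,0,0],[-0.4,0,-7.2,0,0,0],[-1.1,0,-7.2,0,0,0],[-1.7,0,-7,0,0,0],[0,0,0,0,0,0]]';  python3 -m jog '[[-2.3,0,-6.8,0,0,0],[-2.9,0,-6.6,0,0,0],[-3.5,0,-6.3,0,0,0],[-4.1,0,-6,0,0,0],[-4.6,0,-5.6,0,0,0],[0,0,0,0,0,0],[0,0,0,0,0,0]]'
```

```text
time: 5.1
tool_pos: [640.4, -235.3, 58.3]
tcp_rot: [-3.141, 0.001, 0.071]
contact_force: [-1.4, 0.7, -3.1]
grip_width: 14.3
finger_force: 30.0
time: 5.8
tool_pos: [622.2, -236.6, 88.4]
tcp_rot: [-3.141, 0.003, 0.071]
contact_force: [-5.6, -1.4, -7.8]
grip_width: 13.9
finger_force: 30.0
```

```bash
python3 -m jog '[[0,0,0,0,0,0],[0,0,0,0,0,0],[0,0,-5,0,0,0],[0,0,-25,0,0,0],[0,0,-40,0,0,0],[0,0,-40,0,0,0],[0,0,0,0,0,0]]' 60; python3 - <<'E'
from h import *
o=bot.get_obs();print(o["joint_positions"].round(2),o["tool_pos"])
G=DR*R.from_euler("z",np.pi/2)*R.from_euler("x",np.pi)
togo(dk(0,0,200),G,12)
E
```

```text
time: 6.5
tool_pos: [627.3, -237.9, 207.4]
tcp_rot: [3.134, -0.013, 0.072]
contact_force: [1.1, -0.7, 0.6]
grip_width: 54.6
finger_force: 0.0
[-0.48  0.61  1.08  0.    1.44  1.02] [ 627.32619428 -237.89343346  207.36148129]
12 x [-4.4, -4.1, 0.6, 0.0014, -0.0004, -0.1309] F [ 1.1 -0.7  0.6] t 6.5 w 54.6
```

```bash
python3 -m jog '[[-4.4,-4.1,0.6,0,0,-0.131],[-4.4,-4.1,0.6,0,0,-0.131],[-4.4,-4.1,0.6,0,0,-0.131],[-4.4,-4.1,0.6,0,0,-0.131],[-4.4,-4.1,0.6,0,0,-0.131],[-4.4,-4.1,0.6,0,0,-0.131],[-4.4,-4.1,0.6,0,0,-0.131],[-4.4,-4.1,0.6,0,0,-0.131],[-4.4,-4.1,0.6,0,0,-0.131],[-4.4,-4.1,0.6,0,0,-0.131],[-4.4,-4.1,0.6,0,0,-0.131],[-4.4,-4.1,0.6,0,0,-0.131]]'; python3 -m jog '[[0,0,0,0,0,0],[0,0,0,0,0,0]]'; python3 - <<'E'
from h import *
G=DR*R.from_euler("z",np.pi/2)*R.from_euler("x",np.pi)
togo(dk(0,0,131),G,5)
s=bot.capture("side");t=bot.capture("top")
cv2.imwrite("pics/g2.png",np.hstack([cv2.resize(t[115:185,295:375],None,fx=5,fy=5,interpolation=2),cv2.resize(s[152:222,130:210],None,fx=5,fy=5,interpolation=2)])[:,:,::-1])
E
```

```text
time: 7.7
tool_pos: [559.2, -239.3, 192.2]
tcp_rot: [3.14, 0.001, 1.649]
contact_force: [-0.1, -0.2, 0.9]
grip_width: 55.5
finger_force: 0.0
time: 7.9
tool_pos: [559.3, -239.3, 192.0]
tcp_rot: [3.14, 0.001, 1.64]
contact_force: [0.1, 0.7, 0.6]
grip_width: 55.2
finger_force: 0.0
5 x [-0.3, 0.6, 12.2, 0.0002, 0.0001, -0.0006] F [0.1 0.7 0.6] t 7.9 w 55.2
```

View pics/g2.png

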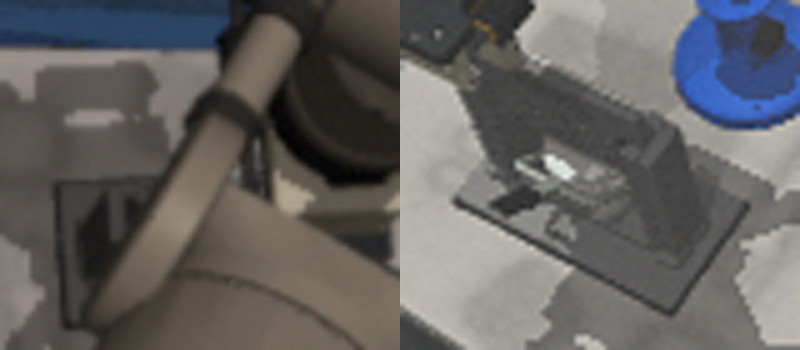

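```bash
python3 - <<'E'
from h import *
f=lambda P:((proj("side",P)-[130,152])*5+[400,0]).round().tolist()
print("tcp",f(bot.get_obs()["tool_pos"]),"paneltop",f([dk(0,y,162) for y in(-62,0,62)]),"upr",f([dk(0,y,134) for y in(-75,75)]))
for q in(0,.6,.75,.9,1.05): a=q-np.radians(15); print(q,f(dk(1+80*np.cos(a),0,51.5+80*np.sin(a))))
print(f([dk(45,85,10),dk(-45,85,10),dk(45,-85,10)]))
E
```

```text
tcp [[546.0, 40.0]] paneltop [[466.0, 28.0], [551.0, 71.0], [639.0, 115.0]] upr [[459.0, 46.0], [665.0, 149.0]]
0 [[520.0, 278.0]]
0.6 [[505.0, 240.0]]
0.75 [[505.0, 225.0]]
0.9 [[508.0, 209.0]]
1.05 [[513.0, 191.0]]
[[668.0, 311.0], [745.0, 202.0], [451.0, 197.0]]
```

The lever is up: the paddle at crop (513,203) matches about 0.95 rad, and the light still stands in the dock. I go down to the top edge and grip it.

```bash
python3 -m jog '[[-1.5,3,10,0,0,0],[0,0,15,0,0,0],[0,0,15,0,0,0],[0,0,12,0,0,0],[0,0,9,0,0,0],[0,0,0,0,0,0],[0,0,0,0,0,0]]' 45; python3 -c "
from h import *
G=DR*R.from_euler('z',np.pi/2)*R.from_euler('x',np.pi)
togo(dk(0,0,131),G,1)"; python3 -m jog '[[0,0,0,0,0,0],[0,0,0,0,0,0],[0,0,0,0,0,0],[0,0,0,0,0,0],[0,0,0,0,0,0],[0,0,0,0,0,0]]' 0; python3 -c "
from h import *
G=DR*R.from_euler('z',np.pi/2)*R.from_euler('x',np.pi)
togo(dk(0,0,131),G,1)"
```

```text
time: 8.7
tool_pos: [562.3, -240.6, 130.7]
tcp_rot: [3.141, 0.0, 1.643]
contact_force: [-0.2, 0.3, 0.5]
grip_width: 41.3
finger_force: 0.0
1 x [-0.2, 0.2, -0.3, 0.0002, 0.0002, 0.0005] F [-0.2  0.3  0.5] t 8.7 w 41.3
time: 9.3
tool_pos: [562.3, -240.6, 130.8]
tcp_rot: [3.141, 0.0, 1.643]
contact_force: [0.7, -0.2, 1.2]
grip_width: 12.1
finger_force: 30.0
1 x [-0.2, 0.2, -0.2, 0.0006, 0.0004, 0.0006] F [ 0.7 -0.2  1.2] t 9.3 w 12.1
```

```bash
python3 -m jog '[[0,0,-4,0,0,0],[0,0,-8,0,0,0],[0,0,-8,0,0,0],[0,0,-8,0,0,0],[0,0,-8,0,0,0],[0,0,-8,0,0,0],[0,0,-8,0,0,0],[0,0,-8,0,0,0],[0,0,-8,0,0,0],[0,0,-8,0,0,0],[0,0,0,0,0,0]]';python3 -m jog '[[0,0,-15,0,0,0],[0,0,-20,0,0,0],[0,0,-20,0,0,0],[0,0,-20,0,0,0],[0,0,-10,0,0,0],[0,0,0,0,0,0]]'; python3 - <<'E'
from h import *
s=bot.capture("side");t=bot.capture("top")
cv2.imwrite("pics/g3.png",np.hstack([cv2.resize(t[90:190,285:385],None,fx=4,fy=4,interpolation=2),cv2.resize(s[90:190,110:210],None,fx=4,fy=4,interpolation=2)])[:,:,::-1])
E
```

```text
time: 10.4
tool_pos: [562.7, -240.8, 208.1]
tcp_rot: [3.139, 0.002, 1.643]
contact_force: [0.2, -0.1, -3.8]
grip_width: 11.5
finger_force: 30.0
time: 11.0
tool_pos: [562.5, -240.8, 292.7]
tcp_rot: [3.139, 0.002, 1.643]
contact_force: [-0.2, -0.8, -3.5]
grip_width: 11.3
finger_force: 30.0
```

View pics/g3.png

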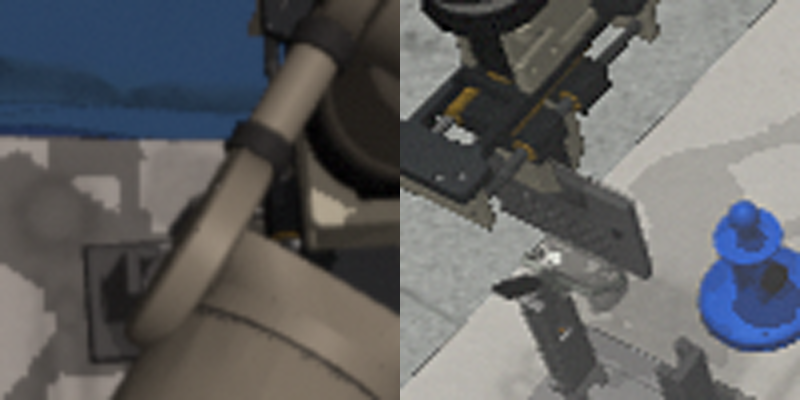

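The light hangs upright in the gripper, clear of the dock, lever up (crop 515,287). I carry it over to 60 mm out along the stud's axis.

```bash
cat >> h.py <<'E'
L,PSI,EXT=.496,.157,66.3; K=np.array([586.3,140.1,50])
KR=R.from_euler("z",PSI)*R.from_euler("y",-L)
HT=KR*R.from_euler("z",np.pi/2)*R.from_euler("x",np.pi)   # tool when home: x=lamp y, y=lamp x, z=-lamp z
def kn(x,y,z): return K+KR.apply([x,y,z])
def rel():
    o=bot.get_obs(); p=KR.inv().apply(o["tool_pos"]-K)
    T=R.from_euler("xyz",o["tcp_rot"]); lr=T*(R.from_euler("z",np.pi/2)*R.from_euler("x",np.pi)).inv()
    lam=KR.inv().apply(o["tool_pos"]+T.apply([0,0,80.8])-K)
    print("lamp in knuckle",lam.round(2),"rot err",(KR.inv()*lr).as_rotvec().round(4),"F lamp axes",KR.inv().apply(o["contact_force"]).round(1),"t",round(o["time"],2))
E
python3 -c "
from h import *
print(kn(0,0,EXT+60+80.8))
togo(kn(0,0,EXT+60+80.8),HT,16); rel()"
```

```text
[488.95097773 124.68937612 232.14304965]
16 x [23.2, -2.8, 3.2, -0.0311, 0.0013, -0.0052] F [ 0.1  0.4 -4.5] t 11.1 w 11.7
lamp in knuckle [   2.26 -371.83  180.3 ] rot err [-0.0201  0.4969 -0.0829] F lamp axes [-2.   0.4 -4. ] t 11.1
```

```bash
python3 -m jog '[[10,-1,0,-0.031,0.001,-0.005],[20,-2.8,0,-0.031,0.001,-0.005],[23.2,-2.8,3,-0.031,0.001,-0.005],[23.2,-2.8,3,-0.031,0.001,-0.005],[23.2,-2.8,3,-0.031,0.001,-0.005],[23.2,-2.8,3,-0.031,0.001,-0.005],[23.2,-2.8,3,-0.031,0.001,-0.005],[23.2,-2.8,3,-0.031,0.001,-0.005],[23.2,-2.8,3,-0.031,0.001,-0.005],[23.2,-2.8,3,-0.031,0.001,-0.005],[23.2,-2.8,3,-0.031,0.001,-0.005],[23.2,-2.8,3,-0.031,0.001,-0.005]]';python3 -m jog '[[23.2,-2.8,3,-0.031,0.001,-0.005],[23.2,-2.8,3,-0.031,0.001,-0.005],[23.2,-2.8,3,-0.031,0.001,-0.005],[15,-2.8,3,-0.031,0.001,-0.005],[0,0,0,0,0,0],[0,0,0,0,0,0]]'; python3 -c "
from h import *
togo(kn(0,0,EXT+60+80.8),HT,3); rel()"
```

```text
time: 12.3
tool_pos: [508.7, 18.7, 255.4]
tcp_rot: [2.772, -0.002, 1.704]
contact_force: [0.3, 0.6, -3.9]
grip_width: 11.7
finger_force: 30.0
time: 12.9
tool_pos: [492.4, 100.7, 240.7]
tcp_rot: [2.648, 0.004, 1.725]
contact_force: [0.4, -1.0, -4.5]
grip_width: 11.6
finger_force: 30.1
3 x [8.1, -1.3, 2.5, -0.0009, 0.0017, -0.0002] F [ 0.4 -1.  -4.5] t 12.9 w 11.6
lamp in knuckle [  3.57 -24.65 133.95] rot err [-0.0051  0.0026 -0.0005] F lamp axes [-2.  -1.  -4.1] t 12.9
```

```bash
python3 -m jog '[[8.1,-1.3,2.5,-0.001,0.0017,0],[8.1,-1.3,2.5,-0.001,0.0017,0],[8.1,-1.3,2.5,-0.001,0.0017,0],[0,0,0,0,0,0],[0,0,0,0,0,0]]'; python3 - <<'E'
from h import *
rel()
s=bot.capture("side");t=bot.capture("top")
cv2.imwrite("pics/g4.png",np.hstack([cv2.resize(t[110:190,170:250],None,fx=5,fy=5,interpolation=2),cv2.resize(s[195:275,230:310],None,fx=5,fy=5,interpolation=2)])[:,:,::-1])
f=lambda n,P,o,k:((proj(n,P)-o)*5+k).round().tolist()
print("ball",f("side",kn(0,0,EXT),[230,195],[400,0]),f("top",kn(0,0,EXT),[170,110],[0,0]),"lamp",f("side",kn(0,0,EXT+60),[230,195],[400,0]))
print("panel top corners",f("side",[kn(0,y,EXT+60+112) for y in(-62,62)],[230,195],[400,0]),"bottom",f("side",[kn(0,y,EXT+90) for y in(-62,62)],[230,195],[400,0]))
E
```

```text
time: 13.4
tool_pos: [489.6, 125.0, 232.9]
tcp_rot: [2.643, -0.0, 1.727]
contact_force: [0.6, -0.1, -3.6]
grip_width: 11.8
finger_force: 30.1
lamp in knuckle [  1.19   0.2  126.66] rot err [-0.0001 -0.0028 -0.0006] F lamp axes [-1.2 -0.2 -3.4] t 13.4
ball [[600.0, 210.0]] [[198.0, 237.0]] lamp [[625.0, 126.0]]
panel top corners [[563.0, -87.0], [790.0, -0.0]] bottom [[531.0, 40.0], [747.0, 126.0]]
```

View pics/g4.png

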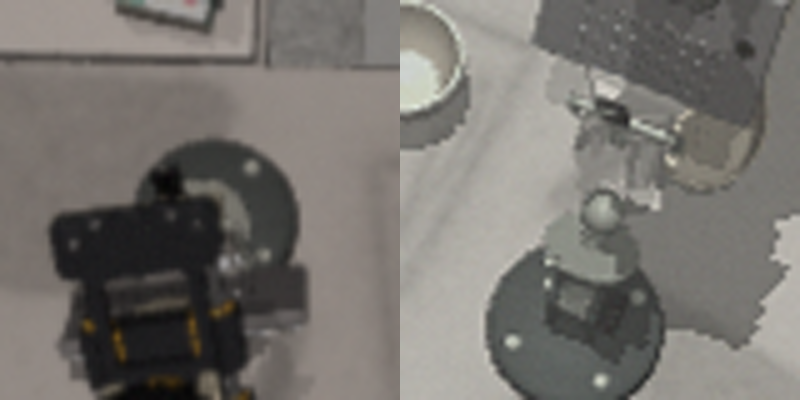

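Close agreement: the ball is seen at crop (601,210) against (600,210) predicted, and the panel's lower edge also matches. I lower along the stud.

```bash
python3 -m jog '[[0,-1.2,6,0,0,0],[0,0,7,0,0,0],[0,0,7,0,0,0],[0,0,6,0,0,0],[0,0,0,0,0,0]]'; python3 -c "
from h import *
rel()"; python3 -m jog '[[0,0,3,0,0,0],[0,0,3,0,0,0],[0,0,3,0,0,0],[0,0,3,0,0,0],[0,0,3,0,0,0],[0,0,3,0,0,0],[0,0,0,0,0,0]]'; python3 -c "
from h import *
rel()"
```

```text
time: 14.0
tool_pos: [500.7, 126.4, 208.4]
tcp_rot: [2.645, -0.0, 1.726]
contact_force: [-0.7, 0.2, -3.7]
grip_width: 11.9
finger_force: 30.1
lamp in knuckle [-0.77 -0.2  99.74] rot err [-0.0003 -0.001  -0.0015] F lamp axes [-2.3  0.3 -3. ] t 14.0
time: 14.7
tool_pos: [509.3, 127.8, 193.4]
tcp_rot: [2.643, -0.0, 1.726]
contact_force: [0.7, -0.2, -3.4]
grip_width: 11.8
finger_force: 30.1
lamp in knuckle [-0.11 -0.12 82.41] rot err [-0.0003 -0.0024 -0.0013] F lamp axes [-1.  -0.3 -3.3] t 14.7
```

```bash
for i in 1; do python3 -m jog '[[0,0,2,0,0,0],[0,0,2,0,0,0],[0,0,2,0,0,0],[0,0,2,0,0,0],[0,0,0,0,0,0]]'; done; python3 -c "
from h import *
rel()"; python3 -m jog '[[0,0,1.5,0,0,0],[0,0,1.5,0,0,0],[0,0,1,0,0,0],[0,0,0,0,0,0]]'; python3 -c "
from h import *
rel()"
```

```text
time: 15.2
tool_pos: [513.1, 128.4, 186.5]
tcp_rot: [2.643, -0.0, 1.726]
contact_force: [0.3, 0.7, -3.8]
grip_width: 11.7
finger_force: 30.1
lamp in knuckle [-2.000e-02 -1.400e-01  7.452e+01] rot err [-0.0003 -0.0026 -0.0014] F lamp axes [-1.5  0.7 -3.5] t 15.2
time: 15.6
tool_pos: [515.1, 128.7, 183.2]
tcp_rot: [2.643, -0.0, 1.726]
contact_force: [-0.7, 0.4, -3.4]
grip_width: 11.8
finger_force: 30.1
lamp in knuckle [ 0.17 -0.13 70.67] rot err [-0.0003 -0.0029 -0.0013] F lamp axes [-2.2  0.5 -2.7] t 15.6
```

```bash
python3 -m jog '[[0,0,1,0,0,0],[0,0,1,0,0,0],[0,0,1,0,0,0],[0,0,0,0,0,0]]'; python3 -c "
from h import *
rel()"; python3 -m jog '[[0,0,0.7,0,0,0],[0,0,0.7,0,0,0],[0,0,0,0,0,0]]'; python3 -c "
from h import *
rel()"
```

```text
time: 16.0
tool_pos: [516.6, 128.9, 180.6]
tcp_rot: [2.642, -0.0, 1.726]
contact_force: [0.1, 1.1, -4.0]
grip_width: 11.3
finger_force: 30.0
lamp in knuckle [ 0.29 -0.17 67.7 ] rot err [-0.0004 -0.0031 -0.0014] F lamp axes [-1.7  1.  -3.7] t 16.0
time: 16.3
tool_pos: [517.2, 129.0, 179.4]
tcp_rot: [2.642, -0.0, 1.726]
contact_force: [1.2, 0.5, -3.9]
grip_width: 11.4
finger_force: 30.0
lamp in knuckle [ 0.36 -0.17 66.33] rot err [-0.0004 -0.0032 -0.0013] F lamp axes [-0.8  0.3 -4. ] t 16.3
```

```bash
for i in 1 2; do python3 -m jog '[[0,0,0.7,0,0,0],[0,0,0.7,0,0,0],[0,0,0,0,0,0]]' >/dev/null; python3 -c "
from h import *
rel()"; done
```

```text
lamp in knuckle [8.500e-01 2.000e-02 6.567e+01] rot err [-0.0002 -0.0043 -0.0011] F lamp axes [-2.5  0.7  6.2] t 16.6
lamp in knuckle [ 1.95  0.09 65.5 ] rot err [-0.0003 -0.0066 -0.0008] F lamp axes [-5.   0.6 21.7] t 16.9
```

It bears on the mount: 22 N at z = 65.5 mm, against 66.3 mm seen. I hold briefly, release, and back off along the panel.

```bash
python3 -m jog '[[0,0,0,0,0,0],[0,0,0,0,0,0],[0,0,0,0,0,0]]'; python3 -c "
from h import *
rel()"; python3 -m jog '[[0,0,0,0,0,0],[0,0,0,0,0,0],[0,0,0,0,0,0],[0,0,-3,0,0,0],[0,0,-15,0,0,0],[0,0,-30,0,0,0],[0,0,-40,0,0,0],[0,0,-40,0,0,0],[0,0,0,0,0,0]]' 50; python3 - <<'E'
from h import *
rel()
s=bot.capture("side");t=bot.capture("top")
cv2.imwrite("pics/g5.png",np.hstack([cv2.resize(t[110:190,170:250],None,fx=5,fy=5,interpolation=2),cv2.resize(s[195:275,230:310],None,fx=5,fy=5,interpolation=2)])[:,:,::-1])
f=lambda P,o,k:((proj("side",P)-o)*5+k).round().tolist()
Q=[kn(0,y,65.7+z) for y,z in((-62,112),(62,112),(-62,30),(62,30))]
print(f(Q,[230,195],[400,0]))
for q in(.6,.8,1.):
  a=q-np.radians(15); print(q,f(kn(1+80*np.cos(a),0,65.7+1.5+80*np.sin(a)),[230,195],[400,0]))
E
```

```text
time: 17.2
tool_pos: [518.7, 129.5, 179.3]
tcp_rot: [2.639, -0.0, 1.727]
contact_force: [-14.0, -1.3, 16.8]
grip_width: 11.4
finger_force: 30.2
lamp in knuckle [ 1.91  0.08 65.5 ] rot err [-0.0003 -0.0066 -0.0008] F lamp axes [-4.4  1.  21.5] t 17.2
time: 18.1
tool_pos: [458.9, 119.8, 295.0]
tcp_rot: [2.633, 0.001, 1.727]
contact_force: [1.2, 0.7, 0.6]
grip_width: 45.8
finger_force: 0.0
lamp in knuckle [  4.18  -0.23 196.13] rot err [-0.0011 -0.013  -0.0008] F lamp axes [ 1.4  0.5 -0.1] t 18.1
[[539.0, 8.0], [758.0, 94.0], [509.0, 127.0], [718.0, 213.0]]
0.6 [[564.0, 252.0]]
0.8 [[574.0, 224.0]]
1.0 [[586.0, 195.0]]
```

View pics/g5.png

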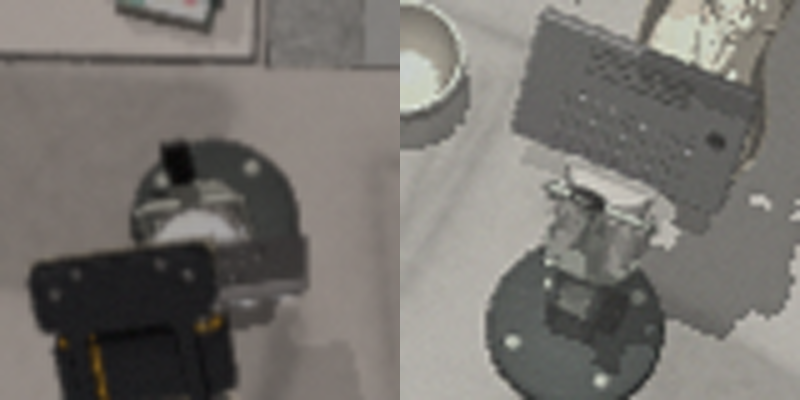

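The light is seated: the panel corners (545,8) and (757,95) match the prediction, the lever is at the back, about 0.98 rad. I turn the tool 90°, close the fingers, and go above the paddle.

```bash
cat >> h.py <<'E'
PR=KR*R.from_euler("x",np.pi)
Z0=65.6
def tip(): 
    o=bot.get_obs(); p=KR.inv().apply(o["tool_pos"]-K)-[0,0,Z0]; print("TCP in lamp",p.round(1),"F",KR.inv().apply(o["contact_force"]).round(1),"t",round(o["time"],2))
E
python3 -c "
from h import *
tip(); togo(kn(54,0,Z0+150),PR,12)
A=np.radians(np.arange(45,-16,-10)); 
for a,x in zip(A,np.linspace(54,80,7)): print(np.degrees(a).round(),x.round(1),[(1.5+(x+s-1)*np.tan(a)+4/np.cos(a)).round(1) for s in(9.5,-9.5)])"
```

```text
TCP in lamp [ 3.000e-01 -1.000e-01  2.075e+02] F [-0.9 -0.1 -1.2] t 18.2
12 x [3.3, 3.7, 4.8, 0.0004, -0.0003, 0.1308] F [-0.2 -0.2 -1.5] t 18.2 w 46.1
45.0 54.0 [np.float64(69.7), np.float64(50.7)]
35.0 58.3 [np.float64(53.2), np.float64(39.9)]
25.0 62.7 [np.float64(39.1), np.float64(30.2)]
15.0 67.0 [np.float64(25.9), np.float64(20.8)]
5.0 71.3 [np.float64(12.5), np.float64(10.8)]
-5.0 75.7 [np.float64(-1.8), np.float64(-0.2)]
-15.0 80.0 [np.float64(-18.1), np.float64(-13.0)]
```

```bash
python3 -m jog '[[3.3,3.7,4.8,0,0,0.131],[3.3,3.7,4.8,0,0,0.131],[3.3,3.7,4.8,0,0,0.131],[3.3,3.7,4.8,0,0,0.131],[3.3,3.7,4.8,0,0,0.131],[3.3,3.7,4.8,0,0,0.131],[3.3,3.7,4.8,0,0,0.131],[3.3,3.7,4.8,0,0,0.131],[3.3,3.7,4.8,0,0,0.131],[3.3,3.7,4.8,0,0,0.131],[3.3,3.7,4.8,0,0,0.131],[3.3,3.7,4.8,0,0,0.131]]' 0; python3 -m jog '[[0,0,0,0,0,0],[0,0,0,0,0,0]]'; python3 -c "
from h import *
tip(); togo(kn(54,0,Z0+78),PR,6)"
```

```text
time: 19.4
tool_pos: [531.6, 131.6, 262.1]
tcp_rot: [-3.137, -0.496, 0.148]
contact_force: [-0.1, 0.4, 0.5]
grip_width: 0.4
finger_force: 0.0
time: 19.6
tool_pos: [531.2, 131.7, 262.9]
tcp_rot: [3.141, -0.496, 0.158]
contact_force: [-0.5, 0.0, 1.1]
grip_width: 0.7
finger_force: 0.0
TCP in lamp [ 52.4   0.3 148.2] F [0.1 0.1 1.2] t 19.6
6 x [0.3, 0.0, 11.7, 0.0, -0.0001, 0.0001] F [-0.5  0.   1.1] t 19.6 w 0.7
```

Now down to just above the paddle, then along its arc.

```bash
python3 -m jog '[[0.3,0,11.7,0,0,0],[0.3,0,11.7,0,0,0],[0.3,0,11.7,0,0,0],[0.3,0,11.7,0,0,0],[0.3,0,11.7,0,0,0],[0.3,0,11.7,0,0,0],[0,0,0,0,0,0]]'; python3 -c "
from h import *
tip()"; python3 -m jog '[[1.4,0,5,0,0,0],[1.4,0,5,0,0,0],[1.4,0,5,0,0,0],[1.4,0,5,0,0,0],[1.4,0,5,0,0,0],[0,0,0,0,0,0]]'; python3 -c "
from h import *
tip()"
```

```text
time: 20.3
tool_pos: [566.1, 137.1, 201.5]
tcp_rot: [-3.14, -0.496, 0.154]
contact_force: [-0.2, -0.1, -0.5]
grip_width: 0.4
finger_force: 0.0
TCP in lamp [54.2  0.2 77.4] F [-0.4 -0.1 -0.3] t 20.3
time: 20.9
tool_pos: [584.4, 140.0, 184.4]
tcp_rot: [-3.141, -0.498, 0.154]
contact_force: [0.4, 0.2, 0.8]
grip_width: 0.6
finger_force: 0.0
TCP in lamp [62.3  0.2 53.5] F [0.8 0.2 0.5] t 20.9
```

```bash
python3 -m jog '[[1.6,0,5,0,0,0],[1.6,0,5,0,0,0],[1.6,0,5,0,0,0],[1.6,0,5,0,0,0],[1.6,0,5,0,0,0],[1.6,0,5,0,0,0],[0,0,0,0,0,0]]' >/dev/null; python3 -c "
from h import *
tip()"; python3 -m jog '[[1.6,0,5,0,0,0],[1.6,0,5,0,0,0],[1.5,0,4,0,0,0],[1.2,0,4,0,0,0],[0,0,0,0,0,0]]'>/dev/null; python3 -c "
from h import *
tip()"
```

```text
TCP in lamp [71.   0.2 23.2] F [ 0.8 -0.5  0.4] t 21.6
TCP in lamp [77.9  0.1  5.6] F [ 0.4 -0.6  0.3] t 22.1
```

```bash
python3 -m jog '[[0.5,0,4,0,0,0],[0.5,0,4,0,0,0],[0,0,4,0,0,0],[0,0,3,0,0,0],[0,0,0,0,0,0]]'>/dev/null; python3 - <<'E'
from h import *
tip()
s=bot.capture("side")
cv2.imwrite("pics/g6.png",cv2.resize(s[185:285,225:325],None,fx=5,fy=5,interpolation=2)[:,:,::-1])
f=lambda P:((proj("side",P)-[225,185])*5).round().tolist()
for q in(0,.3,1.): a=q-np.radians(15); print(q,f(kn(1+80*np.cos(a),0,Z0+1.5+80*np.sin(a))))
print("tcp",f(bot.get_obs()["tool_pos"]))
E
```

```text
TCP in lamp [78.8  0.1 -9.3] F [ 0.3 -0.1 -0.2] t 22.6
0 [[169.0, 370.0]]
0.3 [[177.0, 340.0]]
1.0 [[211.0, 245.0]]
tcp [[173.0, 356.0]]
```

View pics/g6.png

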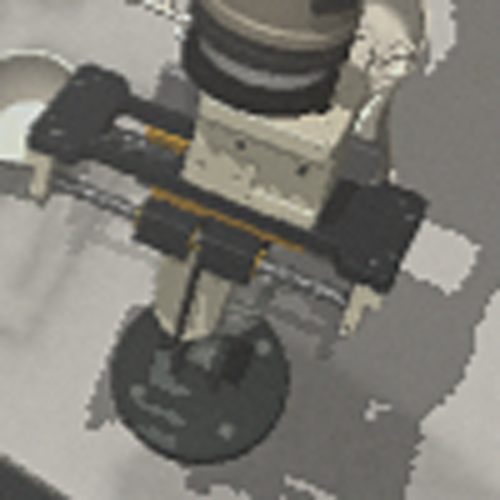

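This is my last picture. The fingertips are at (185,340) with the dark paddle under them, still hardly any force. I continue by feel.

```bash
for i in 1 2 3; do python3 -m jog '[[0,0,1.5,0,0,0],[0,0,1.5,0,0,0],[0,0,0,0,0,0]]'>/dev/null; python3 -c "
from h import *
tip()"; done
```

```text
TCP in lamp [ 79.1   0.1 -11.9] F [0.3 0.2 1.4] t 22.95
TCP in lamp [ 79.3   0.1 -14.9] F [0.3 0.1 1. ] t 23.25
TCP in lamp [ 79.1   0.1 -18. ] F [ 1.2 -0.   0.9] t 23.55
```

```bash
python3 -m jog '[[0,0,-30,0,0,0],[0,0,-40,0,0,0],[0,0,-40,0,0,0],[0,0,-40,0,0,0],[0,0,-40,0,0,0],[0,0,0,0,0,0]]'>/dev/null; python3 - <<'E'
from h import *
tip()
for n in("side","top"):
    im=bot.capture(n); cv2.imwrite(f"pics/l_{n}.png",im[:,:,::-1])
    for t in("lever_grip","lamp","mount"):
        for d in bot.outline_of(t,n):
            m=d["mask"];ys,xs=np.nonzero(m)
            print(n,t,round(float(d["p"]),2),np.round(d["pixel"],1),m.sum(),xs.min(),xs.max(),ys.min(),ys.max())
    for q in(0,.3,.6,1.): a=q-np.radians(15); print(n,q,proj(n,kn(1+80*np.cos(a),0,Z0+1.5+80*np.sin(a))).round(1))
    print("panel",proj(n,[kn(0,y,Z0+z) for y,z in((-62,112),(62,112),(-62,30),(62,30))]).round().tolist())
E
```

```text
TCP in lamp [ 81.9   0.3 177.3] F [-0.2  0.   0.6] t 24.15
side lever_grip 0.5 [263.1 249.7] 85 257 269 242 256
side lamp 0.83 [273.2 221. ] 1655 252 300 197 256
side lamp 0.3 [262.6 248.1] 108 257 277 241 257
side mount 0.8 [268.1 263.4] 844 246 282 245 277
side mount 0.73 [350.4 190.1] 878 331 363 175 210
side mount 0.68 [195.4 160.9] 799 186 215 141 177
side 0 [[258.8 258.9]]
side 0.3 [[260.3 253. ]]
side 0.6 [[262.8 245.4]]
side 1.0 [[267.2 234. ]]
panel [[258.0, 197.0], [302.0, 214.0], [252.0, 220.0], [294.0, 238.0]]
top lever_grip 0.5 [206.2 131.5] 82 202 220 125 155
top lamp 0.68 [213.1 156.7] 285 202 227 125 166
top mount 0.66 [176.6 261. ] 906 159 191 242 275
top mount 0.49 [216.1 140.1] 81 209 225 138 156
top 0 [[205.4 129.3]]
top 0.3 [[204.7 130.2]]
top 0.6 [[204.4 133.8]]
top 1.0 [[204.8 142. ]]
panel [[231.0, 167.0], [184.0, 173.0], [231.0, 157.0], [187.0, 163.0]]
```

```bash
python3 - <<'E'
from h import *
for n,(x,y) in(("side",(250,236)),("top",(196,118))):
    g=cv2.imread(f"pics/l_{n}.png").max(2)[y:y+28,x:x+24]; print(n,x,y)
    for i,r in enumerate(g): print(y+i,*["%3d"%v for v in r])
    for q in(0,.1,.2,.3,.4):
        a=q-np.radians(15); print(q,[proj(n,kn(1+r*np.cos(a)-4*np.sin(a),0,Z0+1.5+r*np.sin(a)+4*np.cos(a)))[0].round(1).tolist() for r in(58,76,94)])
E
```

```text
side 250 236
236 180 181 183 182 180 178 181 148 147 133 134 101 129 141 152 148 158 162 163 168 170 166 170 167
237 181 181 183 183 181 181 153 150 143 122 146 132 141 142 143 140 161 179 174 164 161 158 158 156
238 181 182 182 182 181 181 146 144 126 171 149 120 138 142 144 133 120 147 173 159 153 167 163 162
239 181 184 181 181 180 158 153 156 150 165 120 131 142 142 144 131  90  86 108 148 162 165 164 168
240 182 180 184 181 181 183 148 171 153 133  89 137 144 142 147 146 114  91  85 100 103 110 119 141
241 183 179 181 181 182 186 136 150 178 196 153 124 140 143 143 131 114 110 110  94  84 105 140 144
242 183 182 181 182 182 184 184 141 118 142 176 191 172 140 116 133 159 129 111 107  87 135 142 142
243 183 181 181 182 182 183 189 169 147  89  96 132 153 190 163 145 159 128 156 110 100 140 145 144
244 180 180 181 182 185 186 190 124 111 122 127 143 117 118 146 144 143 143 125  88 134 142 144 143
245 186 182 181 184 189 135 108  87  64 111 138 145 119 138 145 146 144 145 190 180 141 124 139 141
246 182 178 183 191 147  96  88  89  98 135 131 115 133 147 143 145 132  85 146 159 190
[... 4350 characters left out ...]
7  56  58  57  55  59  57  58  59  61
142  89  83  81  72  67  63  35  23  22  29  31  30  31  51  59  64  68  62  55  61  66  60  65  85
143  53  41  41  32  27  26  22  23  25  25  29  30  49  71  82  93 107  89  81  92 106  78  77  79
144  33  26  26  29  28  29  29  30  30  30  29  34  61  99 101  86  85  73  69  79  96  90  95 104
145  36  31  29  31  32  30  34  30  32  31  32  33  65 121 106 104 104  97  89  82  81  76  77  79
0 [[206.4, 136.9], [205.5, 130.6], [204.5, 124.3]]
0.1 [[206.2, 137.2], [205.2, 130.8], [204.2, 124.4]]
0.2 [[206.1, 137.6], [205.0, 131.3], [203.9, 124.9]]
0.3 [[206.0, 138.2], [204.9, 132.0], [203.7, 125.7]]
0.4 [[205.9, 139.0], [204.8, 133.0], [203.6, 126.9]]
```

```bash
python3 - <<'E'
from h import *
old=cv2.resize(cv2.imread("pics/g5.png")[:,400:],(80,80),interpolation=cv2.INTER_AREA).max(2).astype(np.float32)
new=cv2.imread("pics/l_side.png")[195:275,230:310].max(2).astype(np.float32)
def warp(name,x0,x1,y0,y1):
    W=np.eye(2,3,dtype=np.float32); a=old[y0:y1,x0:x1];b=new[y0:y1,x0:x1]
    try: c,W=cv2.findTransformECC(a,b,W,cv2.MOTION_EUCLIDEAN,(3,200,1e-6)); print(name,c.round(3),W.round(3).tolist())
    except Exception as e: print(name,"fail")
warp("panel left",18,50,0,32); warp("panel low",20,66,15,46); warp("mount bolts",15,55,55,79)
d=np.abs(new-old); 
for y in range(0,50,2): print(195+y,*["%3d"%v for v in d[y,16:76:2]])
E
```

```text
panel left fail
panel low fail
mount bolts fail
195   5   5   5   9  13  15  18  14   4  12   9   2   5  14  15  15  12   8   0   1   4   4   8   0   2  12  10   4   6  83
197   5   4   5  11  18   6  20  30  29  17  16   7  11  19  17  17  15   2   9   4   4   4   3   7   3   0  21  38  29  60
199   4   5   6   4   9   6  27  14  39  38  35  15  14  16  14  19  11  10  10   8   6   9  24   4   3  37  12  23  61  62
201   4   3   5   2   4  12  14  12  12  16  16  52   4  27  17  17   8  12   9   9   7   9   8   8   9  15  61  50  78  22
203   4   1   3   1   1  10  14  10  11   9   9   1   7  13  18  21  10  10  12  10   6   8   6  20  17  13  50  22  65  10
205   6   5   4   8   4  17  12  13  11  13   9   8  16  13   2  17   6   1  15   7  13  10  10   8   1  15  29  66  30  16
207   3   7   5   6   7   0  12  14  11   7  13  10   5  15  10   4   2   1   1   1  14  18   9  18   4   1  80  66   6  19
209   3   4   3   4  20   0  13  15  10  12  10   0   2  23   4  18   5  11   7   2  10   5   2  29   1   3  77  27  10  16
211   4   5   2   3   5   2   8   9  13  11  12  15   4  14 
[... 1347 characters left out ...]
 115 104  14   6   4  41  27  25  14  11  13  13  14  13  11   5   3   3   2   4
235   6   4   6   6   5   6  21  45  21  34  58 103 129  11   3  73  26   5   3   1  10  15  13  13   6   2   3  46  60  12
237   7   3   4   8   5  19  24   1  11  10  59  98  71  15   1   6  11   9   7   3  13   2   6  11   4   5   3   1   6   2
239   4   7   4   6   7  21  25  25  36  19  35  17  66  18  53  27   9  27  46  24  61  19   1   5   0   3   3   0   3   3
241   5   8   7   7   6  40   0  50   2  15  20  14   3  32   5   0   1   7  55  61   9   4   2   4   3   3   2   2   5   4
243   4   4   5   4   4   7   8  39  13  48  73  52   4  27  18   1  54  19  61  59   3   3   4   4   3   3   5   2   2   1
```

```bash
python3 - <<'E'
from h import *
old=cv2.resize(cv2.imread("pics/g5.png")[:,400:],(80,80),interpolation=cv2.INTER_AREA).max(2).astype(int)
new=cv2.imread("pics/l_side.png")[195:275,230:310].max(2).astype(int)
for nm,a in(("old",old),("new",new)):
    print(nm); 
    for y in range(0,36,1): print(195+y,*["%3d"%v for v in a[y,20:50]])
E
```

```text
old
195 173 174 173 175 176 176 174 177 178 175 177 180 178 176 175 139 167 178 176 176 177 176 174 174 178 178 177 177 180 163
196 171 172 173 175 175 176 175 178 175 147 145 172 180 179 180 174 176 178 178 177 177 178 177 177 178 178 180 179 177 134
197 171 168 170 172 173 175 177 175 143 130 120 131 156 174 178 177 177 177 178 176 175 178 180 178 179 180 180 178 166 115
198 168 170 173 172 171 173 175 149 113 128 141 132 126 130 127 141 170 180 179 180 179 178 179 178 177 179 177 179 160 111
199 168 169 172 171 172 171 175 153 114 103 106 114 134 140 128 120 129 153 174 178 177 178 179 179 177 178 181 181 133 101
200 163 166 169 170 172 170 172 131 104 100 101 104 104 112 129 139 130 125 130 125 141 170 180 181 180 180 181 178 117  95
201 157 158 163 166 166 169 168 123 103 104 102 102 102 100 105 107 113 133 138 127 120 129 155 176 178 179 180 161 108  94
202 153 154 155 156 161 163 142 110 102 102 103 103 102 101 102 102 103 106 108 112 133 131 126 131 126 143 173 147 102 105
203 161 161 157 153 153 153 125 105 102 103 102 103 101 103 102 100  99 101 102 103 106 114 132 137 129 
[... 7135 characters left out ...]
 164 137 103  88  86  87  88  88  89  96  84 101 102 107 103 106  83  86  86  88
226 178 182 178 181 166 163 160 160 160 161 162 164 138 134 130 107  90  86  86  88  81  89  91  90 100 102  92  77  86  85
227 177 181 182 183 163 156 159 159 161 161 163 162 141 133 137 137 123 101  87  87  86  86  85  84  90  79  90  86  87  84
228 178 181 181 182 179 176 179 160 160 161 160 159 159 134 124 127 134 137 141 132 106  88  84  87  86  81  81  86  87  94
229 178 180 181 182 179 181 181 181 163 160 161 159 155 133 197 206 138 125 131 137 139 123 101  88  84  85  85  87  81  85
230 180 181 181 179 179 180 178 179 180 179 178 160 151 125 184 208 203 206 139 121 131 135 138 140 117 102  85  86  76  83
```

The lever reads about 0.27 rad and the panel hasn't moved, so it isn't locked yet. I press again, until I feel the stop.

```bash
python3 -m jog '[[0,0,40,0,0,0],[0,0,40,0,0,0],[0,0,40,0,0,0],[0,0,30,0,0,0],[0,0,12,0,0,0],[0,0,0,0,0,0],[0,0,0,0,0,0]]'>/dev/null; python3 -c "
from h import *
tip()"; for i in 1 2 3 4 5; do python3 -m jog '[[0,0,2,0,0,0],[0,0,2,0,0,0],[0,0,0,0,0,0]]'>/dev/null; python3 -c "
from h import *
tip()"; done
```

```text
TCP in lamp [79.7  0.2 10.9] F [ 1.1 -0.2  0.4] t 25.25
TCP in lamp [79.6  0.2  7. ] F [-0.6  0.2 -1. ] t 25.55
TCP in lamp [79.   0.1  2. ] F [ 0.2 -0.1  0.4] t 25.85
TCP in lamp [79.   0.1 -2.1] F [-0.   0.8 -0.6] t 26.15
TCP in lamp [79.   0.1 -6.1] F [-1.  -0.2 -0.2] t 26.45
TCP in lamp [ 79.    0.1 -10. ] F [-0.1  0.4 -0.3] t 26.75
```

```bash
for i in 1 2 3 4 5; do python3 -m jog '[[0,0,2,0,0,0],[0,0,2,0,0,0],[0,0,0,0,0,0]]'>/dev/null; python3 -c "
from h import *
tip()"; done
```

```text
TCP in lamp [ 79.    0.1 -14. ] F [ 0.3 -0.8 -0.4] t 27.05
TCP in lamp [ 79.4   0.1 -17.9] F [1.  0.3 1.8] t 27.35
TCP in lamp [ 79.2   0.1 -22. ] F [-0.3 -0.4  1.9] t 27.65
TCP in lamp [ 79.2   0.1 -26. ] F [0.9 0.3 0.2] t 27.95
TCP in lamp [ 79.1   0.1 -30.1] F [0.6 0.7 0.7] t 28.25
```

```bash
for i in 1 2 3 4; do python3 -m jog '[[0,0,1.5,0,0,0],[0,0,1.5,0,0,0],[0,0,0,0,0,0]]'>/dev/null; python3 -c "
from h import *
tip()"; done; python3 -c "
from h import *
cv2.imwrite('pics/p_side.png',bot.capture('side')[:,:,::-1]); cv2.imwrite('pics/p_top.png',bot.capture('top')[:,:,::-1])
print(bot.get_obs()['tool_pos'],proj('side',bot.get_obs()['tool_pos']),proj('top',bot.get_obs()['tool_pos']))
for n in('side','top'):
  for t in('lever_grip','lamp'):
    for d in bot.outline_of(t,n):
      ys,xs=np.nonzero(d['mask']);print(n,t,round(float(d['p']),2),np.round(d['pixel'],1),len(xs),xs.min(),xs.max(),ys.min(),ys.max())
g=cv2.imread('pics/p_side.png').max(2)[230:275,246:276]
for i,r in enumerate(g): print(230+i,*['%3d'%v for v in r])
"
```

```text
TCP in lamp [ 78.9   0.1 -33. ] F [-0.6  0.6  0.5] t 28.55
TCP in lamp [ 79.    0.2 -35.7] F [-0.9 -0.1  5.5] t 28.85
TCP in lamp [ 79.    0.3 -37.6] F [-4.7 -0.4 19.4] t 29.15
TCP in lamp [ 78.8   0.4 -39.5] F [-7.5 -0.7 28.7] t 29.45
[642.46281025 149.3277235  109.98926467] [[257.2762689  264.61430755]] [[205.71349782 127.56343391]]
side lever_grip 0.61 [259.7 261.4] 3 256 257 262 263
side lamp 0.81 [293.8 219.2] 177 254 299 200 265
side lamp 0.27 [171.3 191.6] 1577 140 198 158 213
side lamp 0.2 [273.1 266.5] 598 248 282 251 276
230 157 157 156 181 142  89  62  61  61  62  65  64  66 136 170 169 165 164 165 164 162 163 144 123 160 166 147 132 134 134
231 159 158 177 182 183 167 154  86  61  63  61  62  63  64  85 122 166 170 167 163 166 165 164 166 170 165 138 128 129 129
232 160 158 180 182 188 188 173 132 121  94  74  59  61  60  59  64  66  83 132 166 168 167 164 166 164 161 193 195 173 165
233 134 159 162 164 163 185 124 124 152 129 124  97  67  62  59  56  57  59  64  74 130 166 167 165 163 145 176 179 196 183
234 104  98 136 160 164 140  78  65  81 104 109 123 126 108  75  59
[... 4316 characters left out ...]
  69  67  72  70  69  73  73  71  71  70  69  68  72  79  79  69  69  66  68  67
270 121 122 122 120  91  71  80  88  92  98  74  71  71  71  70  72  72  69  72  73  72  71  75 107 113  88  70  68  67  68
271 121 121 117 121 181 133  68  80  92  94  97 100  78  70  72  70  72  72  70  70  72  70  89 114 118  92  72  70  70  66
272 115 115 119 119 126 124  72  54  70  71  89  96  76  71  73  73  69  75  73  70  70  71  72  80 100  76  68  70  68  67
273 184 183 130 117 118 119 120  79  57  63  67  91  74  69  75  74  75  72  71  72  72  71  68  69  71  69  69  69  64  61
274 181 184 182 126 113 113 112 111  78  56  55  69  69  70  72  72  70  72  74  72  71  73  71  72  69  69  68  63  51  68
```

```bash
python3 -m jog '[[0,0,1,0,0,0],[0,0,0,0,0,0],[0,0,0,0,0,0]]'>/dev/null; python3 -c "
from h import *
tip()"; python3 -m jog '[[0,0,-4,0,0,0],[0,0,-10,0,0,0],[0,0,-30,0,0,0],[0,0,-40,0,0,0],[0,0,-40,0,0,0],[0,0,-40,0,0,0],[0,0,-40,0,0,0],[0,0,-20,0,0,0],[0,0,0,0,0,0]]'>/dev/null; python3 -m jog '[[-40,0,-20,0,0,0],[-40,0,-20,0,0,0],[-40,0,-20,0,0,0],[-40,0,0,0,0,0],[-40,0,0,0,0,0],[0,0,0,0,0,0]]' | tail -3; python3 -c "
from h import *
tip()
for n in('side','top'):
  im=bot.capture(n); cv2.imwrite(f'pics/q_{n}.png',im[:,:,::-1])
  for d in bot.outline_of('lever_grip',n):
      ys,xs=np.nonzero(d['mask']);print(n,round(float(d['p']),2),np.round(d['pixel'],1),len(xs),xs.min(),xs.max(),ys.min(),ys.max())
g=cv2.imread('pics/q_side.png').max(2)[238:270,246:272]
for i,r in enumerate(g): print(238+i,*['%3d'%v for v in r])
g=cv2.imread('pics/q_top.png').max(2)[120:140,198:212]
for i,r in enumerate(g): print(120+i,*['%3d'%v for v in r])
"
```

```text
TCP in lamp [ 78.4   0.3 -40.9] F [-8.3 -1.8 26.5] t 30.05
contact_force: [0.4, 0.2, -0.3]
grip_width: 0.4
finger_force: 0.0
TCP in lamp [-128.4    1.4  238.9] F [ 0.2  0.2 -0.5] t 31.55
side 0.24 [272.3 221.5] 1631 253 300 198 263
side 0.16 [202.1 246. ] 427 188 210 234 257
top 0.69 [206.  141.9] 209 197 219 124 156
238 170 170 171 172 174 174 173 173 174 172 173 159 153 127 147 122 135 139 138 125 133 160 153 160 160 162
239 171 171 173 173 174 174 175 174 171 172 144 153 133 152 116 127 140 139 137 126 110  90 102 144 157 167
240 170 169 171 174 173 174 173 174 174 175 160 154 129 132  92 124 137 139 134 127  96  80  86 100 107 115
241 175 174 173 175 175 173 175 174 175 152 156 123 174 110 108 137 143 136 139 139  95 108 103  84  81 101
242 173 174 175 176 174 175 174 173 177 145 157 153 141  97 112 131 140 136 136 110 159 120 114 107  91 104
243 172 173 175 174 175 171 172 175 177 174 151 187 152 100 123 136 136 135 117  93 167 114 167 123  99 131
244 173 175 175 176 175 173 175 176 175 182 146 143 164 181 182 140 119 114  89 122 153  99 160 109 131 136
245 174 173 173 177 177 1
[... 3174 characters left out ...]
  82  35  27  32  34  56 113 118 118 119
129 119 119 118 116 102  41  25  28  28  48  98 117 120 119
130 120 117 118 116 107  42  27  29  31  41  80 116 120 120
131 118 117 117 116 109  52  27  29  23  38  74 115 120 120
132 119 118 117 116 109  64  30  29  28  34  64 114 119 119
133 119 117 114  93  83  48  26  25  26  27  58 113 118 119
134 119 118 114  82  71  42  24  26  31  32  55 111 119 120
135 119 121 115  84  71  51  27  29  36  40  54 100 118 120
136 119 120 118 104  76  65  41  57  75  78  83 112 119 116
137 119 120 118 112  79  74  78 114 125 127 107 114 112 100
138 118 118 117 112  79  74  88 128 136 140 122  81  74  67
139 115 118 119 111  80  73  82 116 134 141 130  65  58  56
```

```bash
python3 - <<'E'
from h import *
a=cv2.imread("pics/l_side.png").max(2);b=cv2.imread("pics/q_side.png").max(2)
for y in(200,205,210,215,220): print(y,[[int(np.argmax(i[y,246:266]<140))+246 for i in(a,b)]])
for x in(256,258,260): print(x,[[int(np.argmax(i[215:235,x]>135))+215 for i in(a,b)]])
for x in(262,264,268,272): print(x,[[int(np.argmax(i[192:212,x]<140))+192 for i in(a,b)]])
E
```

```text
200 [[257, 257]]
205 [[255, 255]]
210 [[255, 255]]
215 [[253, 253]]
220 [[252, 252]]
256 [[223, 224]]
258 [[224, 225]]
260 [[225, 226]]
262 [[197, 198]]
264 [[198, 199]]
268 [[194, 194]]
272 [[201, 202]]
```

```bash
python3 -c "
from plant import bot
print(bot.close_job())"
```

```text
the job is handed in; nothing more can be done
None
```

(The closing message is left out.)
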